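# Tip the two caddies and push the stamped one to the strip

## Task

Two matching wooden utensil caddies stand on the worktop, and one has the host's mark, a ring with a cross in it, stamped underneath. Using only the fingertips, without gripping or lifting anything, tip both caddies over towards the robot so that they lie with their undersides facing away from it; then push the stamped one, still lying, away from the robot until its underside end is over the dark wooden strip let into the worktop. Leave the other lying short of the strip, and do not disturb the other kitchen things.

Things in the scene. Friction and masses are not known exactly. Their poses are not given: they have to be found in the camera images.
- stamped_caddy: Stamped open-topped plywood caddy, box 66 (x) by 84 (y) by 120 mm tall (z), 6 mm walls, centre divider, 240 g. Origin: centre of underside; z to the open top, x away from the robot (yaw within 0.3). Underside has a dark mark 44 mm across, ring with cross, unseen while it stands. Tipped towards the robot its x points up, z to the robot, origin 33 mm up, mouth end 120 mm nearer the robot.
- plain_caddy: Plain open-topped plywood caddy, box 66 (x) by 84 (y) by 120 mm tall (z), 6 mm walls, centre divider, 240 g. Origin: centre of underside; z to the open top, x away from the robot (yaw within 0.3). Bare underside, else the same. Either caddy, pushed near its top, tips over a bottom edge: it over-balances at about 29 degrees and falls on its side.
- strip: Fixed dark walnut strip, flush in the granite, 32 mm wide (its x), 620 mm long (its y), running across beyond the caddies; origin at its centre on the surface, x away from the robot. Things slide over it. The stamped caddy's origin must come over its width.
- jar: Bystander: glass jar with a steel screw lid, 60 mm across, 85 mm tall, standing between the caddies; origin at the centre of its underside.
- spoon: Bystander: pale wooden spoon 200 mm long, lying along its x between the caddies, nearer the robot; origin under its middle.
- bowl: Bystander: red ceramic bowl, 170 mm across, 70 mm tall, on the left; origin at the centre of its underside.
- whisk: Bystander: black whisk 265 mm long and 55 mm high, lying along its x on the right; origin under its middle.
- sifter: Bystander: aluminium sifter with squeeze lever, 100 mm across, 82 mm tall, handle reaching 109 mm out along its y, on the left; origin at the centre of its underside.
- mug: Bystander: white mug, 80 mm across, 80 mm tall, on the right; origin at the centre of its underside.

How it is judged:
By the outcome, as a careful person would: the job done as asked, in the order asked, and still so for the second after the job is handed in, with the robot touching nothing.
It also fails if it takes over 66 s, if anything falls off the work surface, if the arm or the gripper's body presses on something with over 40 N, if the wrist force passes 120 N, or if a joint passes its speed limit or range.

## Robot

A 6-joint arm with a two-finger parallel gripper is mounted at the origin on the work surface. World frame = base frame: x ahead of the robot, y to its left, z up, the work surface at z = 0. Lengths are in m, angles in degrees, forces in N, time in s.
With the tool pointing down it reaches from about 0.3 to 0.75 m from the base axis. Payload 8.5 kg.
Tool frame: the origin (TCP) lies between the finger pads; the fingertips stand ahead of it and the grasp point (between the pads) lies 8 mm behind it (env.tcp_to_tips is the z of the fingertips in the tool frame, in m); z points along the fingers, x is the direction in which the jaws open and shut, and the axes are right-handed (so a half turn about z gives the same grasp; the last joint's range is limited). The gripper opens to 85 mm and grips with 20 to 120 N. Pads are 22 mm wide; open, the fingers measure 114 mm over their backs; the gripper's body (76 mm by 85 mm) begins 54 mm behind the grasp point. The pads swing forward as they close: fully open they stand 13 mm farther back than shut.
Start: joints at [-77.768, 21.807, 74.336, -0, 83.858, -12.336], TCP at [0.229, -0.5, 0.242] pointing down, gripper open.
Joint ranges: [-178.18, 178.18], [-50.72, 133.34], [12.68, 142.11], [-81.47, 261.47], [9.98, 163.14], [-165.26, 165.26]. Speed limits (degrees/s): [136.94, 136.94, 180, 180, 180, 180].

## Interface

Orientations are given as a 3x3 rotation matrix whose columns are the frame's x, y, z axes.
In Python, from rig import observe, viewer, env gives the robot as it stands.
- The arm moves only by the tool jog_arm, never from a script. Its arguments are lists of equal length, an entry for each row: "dr": the turn, a rotation vector about the tool's x, y, z in rad, a list of three; "slide": the shift along the tool's x, y, z in m, a list of three; "gripper": the opening, from -1 (shut) to 1 (fully open), so that 0 is half open. In form: {"dr": [[rx, ry, rz], ...], "slide": [[dx, dy, dz], ...], "gripper": [gripper, ...]}. A call has exactly 10 rows; each row shifts and turns the commanded pose from where the row before left it, along the tool's axes as they then stand; what a row does not reach is not made up. A row lasts 1/10 s, in which the tool goes at most 50 mm and 8.59 degrees, less where a joint would pass 70% of its speed; a pose out of reach is approached as far as the arm can. A call is refused whole if a number of a shift passes 0.05 or a number of a turn 0.15, either way. A call with a gripper value outside its range is refused whole. The fingers move at their own pace and stop on an object; "force" is the grip in N (left out, the last holds). Time passes only in rows, so rows that do not move let the fingers close, or fill a call up. It gives the time, the measured TCP pose, the force and the opening at its end, in the units of the state.
- observe(): the state, without advancing time (a new reading comes with each control period).
- viewer.get_image(name): name is "side" or "top" or "wrist"; returns a dict with "pixels" (400x640x3 uint8, blue, green, red), "camera_matrix" (3x3 intrinsics, pixels), "R" (3x3) and "t" (3): a world point X has camera coordinates R X + t. Camera axes: x right, y down, z forward; pixel columns grow to the right and rows downward; lengths in m; the calibration is good to about 2 mm. The wrist camera is an equidistant fisheye: a pixel r from the principal point sees the ray r / f radians off the axis. A picture is of the moment at which its call begins. There is no depth.
- env.close_job(): hands the job in, once; it reports no verdict.
The state is a dict: "time_s": time; "q": joint angles; "qvel": joint speeds; "joint_efforts": joint torques, N m; "position": TCP position; "tool_rot": TCP orientation; "ft_force": force on the tool from outside, world axes, zero at the start; "wrist_torque": the same for the moment, N m; "grip_width": finger opening in m.
Only numpy, scipy, OpenCV 4.12 (cv2) and the standard library are available. Lean on these libraries where they do the work, as an engineer would, in place of code of your own. Each camera call takes 0.05 s, during which the arm holds its last target.

## Working session

There is one attempt and no reset: what is moved stays moved. The work goes in short steps, Python scripts to look and compute and a tool call to move; the robot and the scene stay as the last step left them, time stands still between calls to the robot, and variables do not carry over. Pictures are saved under pics/ and viewed, and the job is handed in when it is done.

Besides the shell and the picture viewer there is one more tool, called as name(argument=value, ...) on one line, values as JSON. jog_arm: Moves the arm, as the interface text tells. Its arguments: {"type":"object","properties":{"dr":{"type":"array","items":{"type":"array","items":{"type":"number"}}},"slide":{"type":"array","items":{"type":"array","items":{"type":"number"}}},"gripper":{"type":"array","items":{"type":"number"}},"force":{"type":"number"}},"required":["dr","slide","gripper"]}

```bash
ls; mkdir -p pics
python3 - <<'E'
from rig import observe, viewer, env
import cv2
s=observe();print(s['time_s'],s['position'],s['tool_rot'],s['grip_width'],s['ft_force'],env.tcp_to_tips)
for n in ['top','side','wrist']:
    d=viewer.get_image(n);cv2.imwrite(f'pics/{n}0.png',d['pixels']);print(n,d['camera_matrix'],d['R'],d['t'])
E
```

```text
pics
0.0 [ 0.22862105 -0.49994317  0.24169693] [[ 4.15753279e-01 -9.09477398e-01 -2.71896509e-04]
 [-9.09476321e-01 -4.15753219e-01  1.44308359e-03]
 [-1.42549376e-03 -3.52683299e-04 -9.99998922e-01]] 0.08566512254377065 [-0.33349074  0.83582775 -0.93977287] 0.011
top [[459.15857933   0.         323.07331509]
 [  0.         459.15857933 211.72160161]
 [  0.           0.           1.        ]] [[-0.0186003  -0.99982624  0.00123224]
 [-0.97990909  0.01798496 -0.19863213]
 [ 0.19857546 -0.0049021  -0.98007334]] [0.04628503 0.60189284 1.36257209]
side [[391.1595854    0.         320.80370143]
 [  0.         391.1595854  200.67378555]
 [  0.           0.           1.        ]] [[-0.81607939 -0.57793642 -0.00197909]
 [-0.33453762  0.47517315 -0.81381513]
 [ 0.47127381 -0.66347567 -0.58112049]] [0.48785323 0.21105761 0.71023879]
wrist [[309.70691629   0.         318.11558615]
 [  0.         309.70691629 197.63880468]
 [  0.           0.           1.        ]] [[ 0.41528475 -0.90968901 -0.00211632]
 [-0.86743822 -0.39669536  0.30030607]
 [-0.27402467 -0.12287675 -0.95384055]] [-0.54929248 -0.03882461  0.37956539]
```

View pics/top0.png

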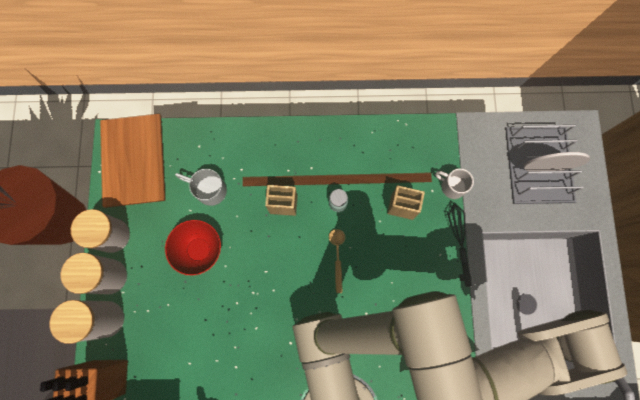

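View pics/side0.png

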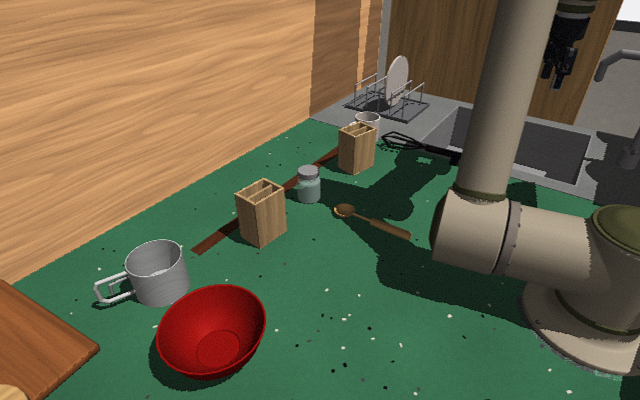

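View pics/wrist0.png

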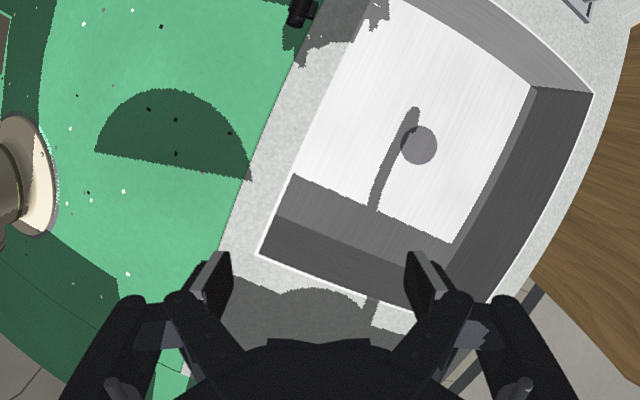

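Run:
```python
import cv2
im=cv2.imread('pics/top0.png')
cv2.imwrite('pics/top0z.png',cv2.resize(im[155:305,235:485],None,fx=3.2,fy=3.2,interpolation=cv2.INTER_CUBIC))
im=cv2.imread('pics/side0.png')
cv2.imwrite('pics/side0z.png',cv2.resize(im[100:260,190:390],None,fx=3.7,fy=3.7,interpolation=cv2.INTER_CUBIC))
```

```text
(no output)
```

View pics/top0z.png

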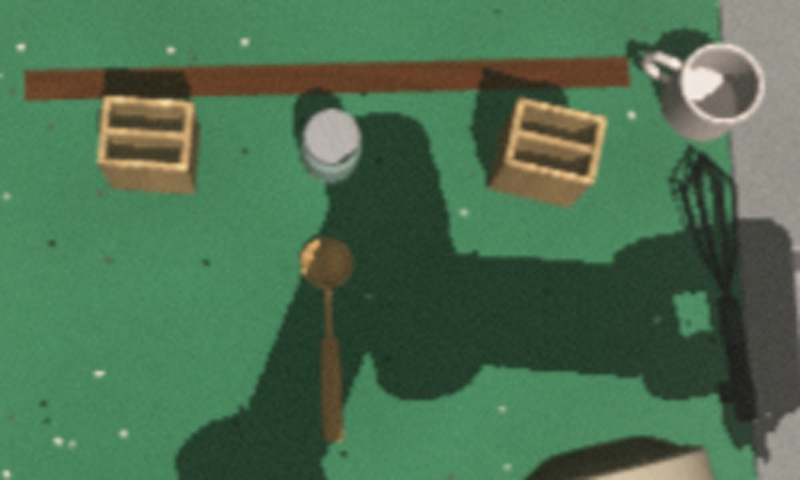

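View pics/side0z.png

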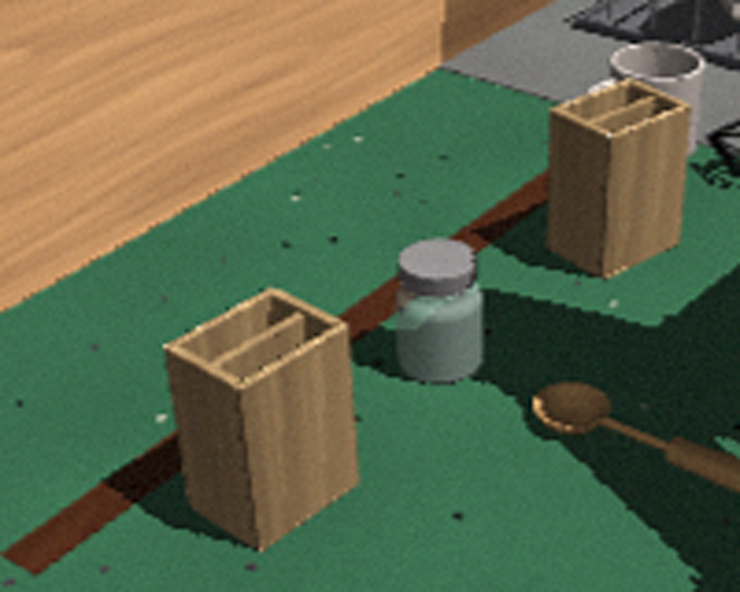

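```bash
cat > h.py <<'E'
import numpy as np
from rig import observe, viewer, env
import cv2
from scipy.optimize import least_squares
K={};R={};T={}
def cam(n):
    d=viewer.get_image(n); K[n],R[n],T[n]=[np.array(d[k]) for k in('camera_matrix','R','t')]; return d
def proj(n,X):
    c=np.atleast_2d(X)@R[n].T+T[n]; p=c@K[n].T; return p[:,:2]/p[:,2:]
def back(n,u,z):
    r=R[n].T@np.linalg.inv(K[n])@np.array([u[0],u[1],1.]); o=-R[n].T@T[n]; return o+r*(z-o[2])/r[2]
tz=lambda p:((p[0]+.5)/3.2-.5+235,(p[1]+.5)/3.2-.5+155)
sz=lambda p:((p[0]+.5)/3.7-.5+190,(p[1]+.5)/3.7-.5+100)
E
python3 - <<'E'
from h import *
cam('top');cam('side')
C=lambda a,b,z:(a*.033,b*.042,z)
H=.12
data={'L':[('top',C(1,1,H),(105,97)),('top',C(1,-1,H),(193,98)),('top',C(-1,1,H),(98,164)),('top',C(-1,-1,0),(195,192)),('top',C(-1,1,0),(112,188)),
('side',C(1,-1,H),(271,289)),('side',C(-1,-1,H),(349,324)),('side',C(-1,1,H),(241,386)),('side',C(1,1,H),(166,347)),('side',C(-1,1,0),(262,549)),('side',C(-1,-1,0),(357,483)),('side',C(1,1,0),(187,500))],
'R':[('top',C(1,1,H),(522,100)),('top',C(1,-1,H),(606,116)),('top',C(-1,1,H),(506,152)),('top',C(-1,-1,0),(570,207)),('top',C(-1,1,0),(489,187)),
('side',C(1,-1,H),(630,79)),('side',C(-1,-1,H),(690,108)),('side',C(-1,1,H),(611,135)),('side',C(1,1,H),(550,107)),('side',C(-1,1,0),(605,277)),('side',C(-1,-1,0),(682,243)),('side',C(1,1,0),(548,247))]}
def f(p,D):
    c,s=np.cos(p[2]),np.sin(p[2]);o=[]
    for n,X,u in D:
        W=(p[0]+c*X[0]-s*X[1],p[1]+s*X[0]+c*X[1],X[2])
        o+=list(proj(n,W)[0]-np.array((tz if n=='top' else sz)(u)))
    return o
for k,D in data.items():
    r=least_squares(f,[.55,0,0],args=(D,));print(k,r.x.round(4));print(np.reshape(r.fun,(-1,2)).round(1).tolist())
for p in[(25,71),(25,100),(628,58),(628,83),(328,70),(328,93)]:print('strip',back('top',tz(p),0).round(4))
print('jar',back('top',tz((332,132)),.085).round(3))
print('spoon',back('top',tz((328,237)),.01).round(3),back('top',tz((333,440)),.01).round(3))
print('whisk',back('top',tz((690,150)),.03).round(3),back('top',tz((675,195)),.03).round(3),back('top',tz((745,418)),.02).round(3))
print('mug',back('top',tz((720,85)),.08).round(3),'handle',back('top',tz((645,60)),.05).round(3))
print('bowl',back('top',(193,247),.07).round(3),'sifter handle',back('top',(178,176),.05))
E
```

```text
L [ 0.6424  0.1638 -0.0792]
[[-0.8, -1.0], [-0.4, 0.4], [-0.5, -0.5], [-0.3, 0.2], [-0.3, -0.1], [0.1, -1.4], [0.2, -0.5], [0.3, 0.4], [-0.7, -0.9], [0.1, 0.4], [0.9, -0.6], [0.5, 1.1]]
R [ 0.6283 -0.2204 -0.269 ]
[[-0.6, -1.9], [0.5, -0.1], [-0.4, 2.7], [-0.5, -0.3], [-0.6, -0.3], [0.5, -0.9], [0.9, -1.2], [0.1, 0.2], [0.2, -0.5], [-0.3, 0.3], [-0.3, -0.1], [-0.3, -0.8]]
strip [0.7365 0.2973 0.    ]
strip [0.7058 0.2968 0.    ]
strip [ 0.7391 -0.3224  0.    ]
strip [ 0.7125 -0.3206  0.    ]
strip [ 0.7319 -0.0136  0.    ]
strip [ 0.7075 -0.013   0.    ]
jar [ 0.646 -0.013  0.085]
spoon [ 0.557 -0.009  0.01 ] [ 0.358 -0.009  0.01 ]
whisk [ 0.634 -0.37   0.03 ] [ 0.589 -0.352  0.03 ] [ 0.371 -0.407  0.02 ]
mug [ 0.687 -0.39   0.08 ] handle [ 0.722 -0.327  0.05 ]
bowl [0.499 0.431 0.07 ] sifter handle [0.72872914 0.49286355 0.05      ]
```

jog_arm(dr=[[0, 0, 0.14], [0, 0, 0.14], [0, 0, 0.14], [0, 0, 0.14], [0, 0, 0.14], [0, 0, 0], [0, 0, 0], [0, 0, 0], [0, 0, 0], [0, 0, 0]], slide=[[0, 0, 0], [0, 0, 0], [0, 0, 0], [0, 0, 0], [0, 0, 0], [-0.031, -0.031, 0], [-0.031, -0.031, 0], [-0.031, -0.031, 0], [-0.031, -0.031, 0], [-0.031, -0.031, 0]], gripper=[0, 0, 0, 0, 0, 0, 0, 0, 0, 0])

```text
time_s: 1.25
position: [0.4209, -0.3912, 0.2423]
tool_rot: [[-0.268, -0.963, -0.0], [-0.963, 0.268, 0.0], [-0.0, 0.0, -1.0]]
ft_force: [0.3, -0.8, 0.4]
grip_width: 0.0427
```

jog_arm(dr=[[0, 0, 0], [0, 0, 0], [0, 0, 0], [0, 0, 0], [0, 0, 0], [0, 0, 0], [0, 0, 0], [0, 0, 0], [0, 0, 0], [0, 0, 0]], slide=[[-0.031, -0.031, 0], [-0.031, -0.031, 0], [-0.031, -0.031, 0], [-0.031, -0.031, 0], [-0.031, -0.031, 0], [-0.031, -0.031, 0], [-0.031, -0.031, 0], [0, 0, 0], [0, 0, 0], [0, 0, 0]], gripper=[0, 0, 0, 0, 0, 0, 0, 0, 0, 0])

```text
time_s: 2.25
position: [0.6861, -0.2422, 0.2424]
tool_rot: [[-0.269, -0.963, -0.0], [-0.963, 0.269, -0.0], [0.0, 0.0, -1.0]]
ft_force: [0.2, 0.0, 0.1]
grip_width: 0.0424
```

```bash
cat >> h.py <<'E'
def togo(x,y,z,yaw):
    "yaw = caddy-x direction; tool y = -that"
    s=observe();Q=np.array(s['tool_rot']);p=np.array(s['position'])
    c,n=np.cos(yaw),np.sin(yaw);G=np.array([[n,-c,0],[-c,-n,0],[0,0,-1.]])
    rv=cv2.Rodrigues(Q.T@G)[0].ravel()
    print('t',round(s['time_s'],2),'pos',p.round(4),'w',round(s['grip_width'],4),'ft',np.round(s['ft_force'],1))
    print('turn',rv.round(3),'slide now',(Q.T@(np.array([x,y,z])-p)).round(4),'slide after turn',(G.T@(np.array([x,y,z])-p)).round(4))
E
python3 - <<'E'
from h import *
togo(.686,-.236,.242,-.269)
d=cam('wrist');cv2.imwrite('pics/w1.png',d['pixels'])
d=cam('top');cv2.imwrite('pics/top1.png',d['pixels'])
Q=np.array(observe()['tool_rot']);p=observe()['position'];print('cam in tool',Q.T@(-R['wrist'].T@T['wrist']-p))
E
```

```text
t 2.25 pos [ 0.6861 -0.2422  0.2424] w 0.0424 ft [0.2 0.  0.1]
turn [ 0.    -0.    -0.003] slide now [-0.0059  0.0017  0.0004] slide after turn [-0.0059  0.0017  0.0004]
cam in tool [-0.0002882  -0.07690997 -0.1302238 ]
```

View pics/w1.png

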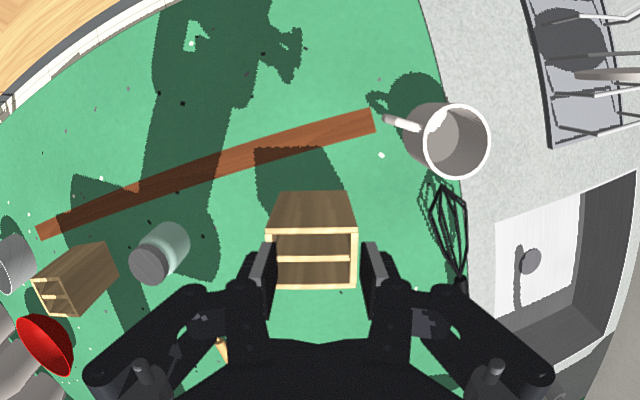

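View pics/top1.png

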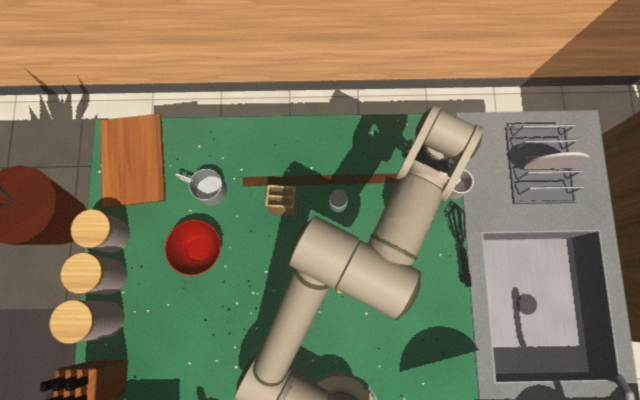

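jog_arm(dr=[[0, 0, 0], [0, 0, 0], [0, 0, 0], [0, 0, 0], [0, 0, 0], [0, 0, 0], [0, 0, 0], [0, 0, 0], [0, 0, 0], [0, 0, 0]], slide=[[-0.006, 0, 0], [0, 0, 0.034], [0, 0, 0.034], [0, 0, 0.034], [0, 0, 0.034], [0, 0, 0], [0, 0.006, 0], [0, 0.006, 0], [0, 0, 0], [0, 0, 0]], gripper=[0, 0, 0, 0, 0, 0, 0, 0, 0, 0])

```text
time_s: 3.35
position: [0.677, -0.2326, 0.1081]
tool_rot: [[-0.268, -0.963, 0.002], [-0.963, 0.268, -0.001], [0.001, -0.002, -1.0]]
ft_force: [-0.0, -0.0, -0.2]
grip_width: 0.0423
```

Run:
```python
from h import *
togo(.686,-.236,.106,-.269)
d=cam('side');im=d['pixels'];cv2.imwrite('pics/s2.png',cv2.resize(im[40:240,220:480],None,fx=3,fy=3))
cv2.imwrite('pics/w2.png',cam('wrist')['pixels'])
```

```text
t 3.35 pos [ 0.677  -0.2326  0.1081] w 0.0423 ft [-0.  -0.  -0.2]
turn [-0.002 -0.001 -0.002] slide now [ 0.0008 -0.0096  0.0021] slide after turn [ 0.0009 -0.0096  0.0021]
```

View pics/s2.png

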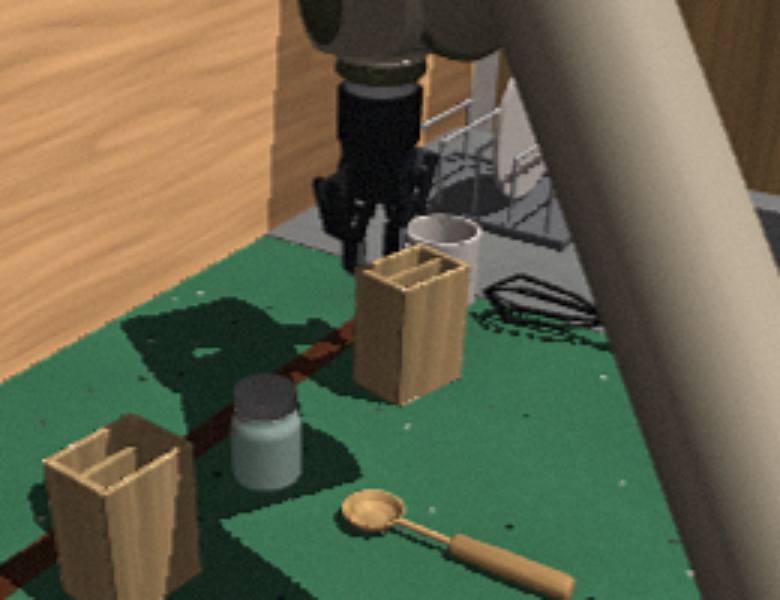

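View pics/w2.png

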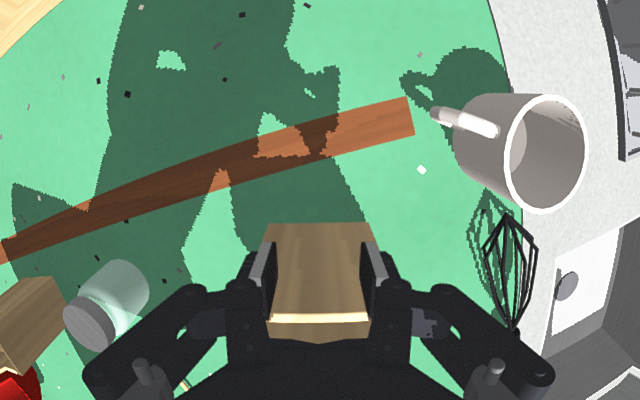

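jog_arm(dr=[[0, 0, 0], [0, 0, 0], [0, 0, 0], [0, 0, 0], [0, 0, 0], [0, 0, 0], [0, 0, 0], [0, 0, 0], [0, 0, 0], [0, 0, 0]], slide=[[0, 0.004, 0], [0, 0.004, 0], [0, 0.005, 0], [0, 0.006, 0], [0, 0.006, 0], [0, 0.006, 0], [0, 0.006, 0], [0, 0, 0], [0, 0, 0], [0, 0, 0]], gripper=[0, 0, 0, 0, 0, 0, 0, 0, 0, 0])

```text
time_s: 4.45
position: [0.6412, -0.2225, 0.1061]
tool_rot: [[-0.268, -0.963, -0.0], [-0.963, 0.268, 0.0], [-0.0, 0.0, -1.0]]
ft_force: [0.1, -0.4, 0.1]
grip_width: 0.0427
```

Run:
```python
from h import *
togo(.686,-.236,.106,-.269)
d=cam('side');im=d['pixels'];cv2.imwrite('pics/s3.png',cv2.resize(im[40:240,220:480],None,fx=3,fy=3))
```

```text
t 4.45 pos [ 0.6412 -0.2225  0.1061] w 0.0427 ft [ 0.1 -0.4  0.1]
turn [ 0.     0.    -0.002] slide now [ 0.001  -0.0468  0.0001] slide after turn [ 0.0011 -0.0468  0.0001]
```

View pics/s3.png

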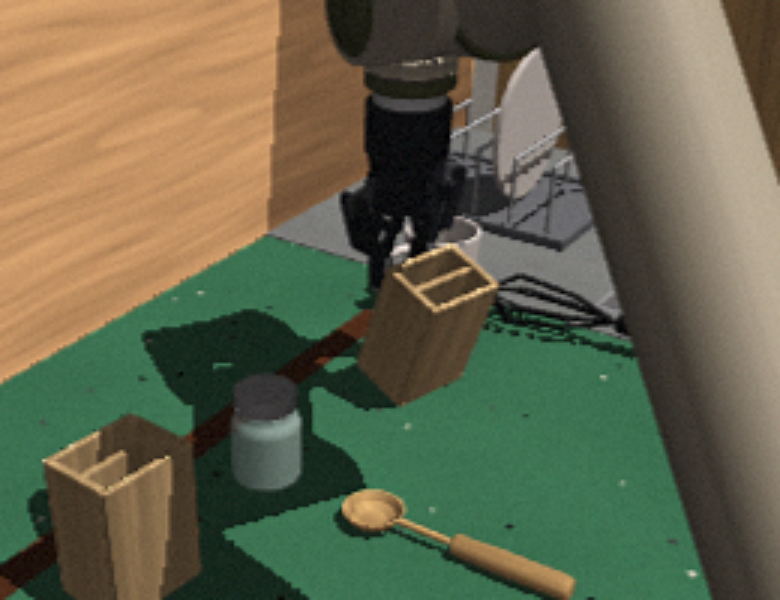

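jog_arm(dr=[[0, 0, 0], [0, 0, 0], [0, 0, 0], [0, 0, 0], [0, 0, 0], [0, 0, 0], [0, 0, 0], [0, 0, 0], [0, 0, 0], [0, 0, 0]], slide=[[0, 0.005, 0], [0, 0.005, 0], [0, 0.005, 0], [0, 0.005, 0], [0, 0.005, 0], [0, 0.004, 0], [0, 0, 0], [0, 0, 0], [0, 0, 0], [0, 0, 0]], gripper=[0, 0, 0, 0, 0, 0, 0, 0, 0, 0])

```text
time_s: 5.5
position: [0.6133, -0.2148, 0.1062]
tool_rot: [[-0.268, -0.963, 0.0], [-0.963, 0.268, 0.0], [-0.0, -0.0, -1.0]]
ft_force: [0.3, 0.2, 0.5]
grip_width: 0.0424
```

Run:
```python
from h import *
togo(.686,-.236,.106,-.269)
d=cam('side');im=d['pixels'];cv2.imwrite('pics/s4.png',cv2.resize(im[40:240,220:480],None,fx=3,fy=3))
```

```text
t 5.5 pos [ 0.6133 -0.2148  0.1062] w 0.0424 ft [0.3 0.2 0.5]
turn [-0.     0.    -0.002] slide now [ 0.001  -0.0757  0.0003] slide after turn [ 0.0011 -0.0757  0.0002]
```

View pics/s4.png

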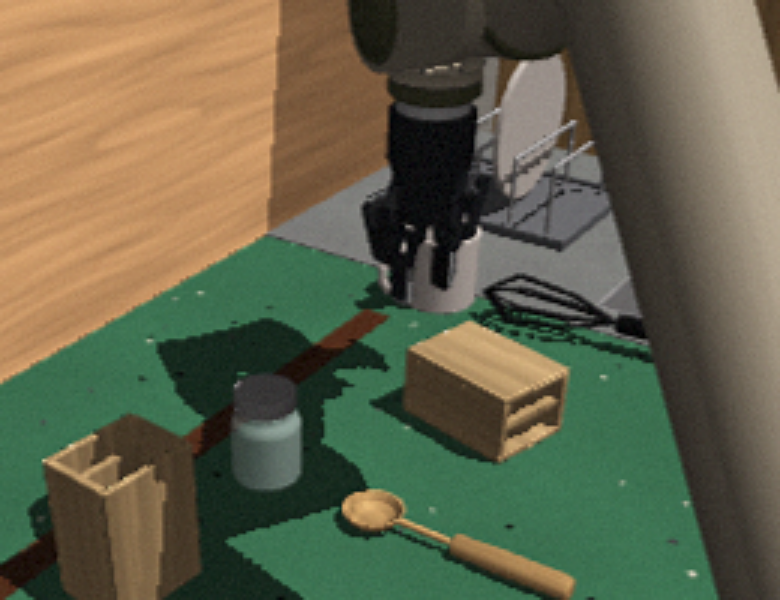

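jog_arm(dr=[[0, 0, 0], [0, 0, 0], [0, 0, 0], [0, 0, 0], [0, 0, 0], [0, 0, 0], [0, 0, 0], [0, 0, 0], [0, 0, 0], [0, 0, 0]], slide=[[0, 0, -0.03], [0, 0, -0.03], [0, -0.03, -0.005], [0, -0.03, 0], [0, -0.02, 0], [0, 0, 0], [0, 0, 0], [0, 0, 0], [0, 0, 0], [0, 0, 0]], gripper=[0, 0, 0, 0, 0, 0, 0, 0, 0, 0])

```text
time_s: 6.55
position: [0.6899, -0.2361, 0.1718]
tool_rot: [[-0.268, -0.963, 0.0], [-0.963, 0.268, -0.0], [0.0, -0.0, -1.0]]
ft_force: [-0.0, -0.5, -0.1]
grip_width: 0.0424
```

Run:
```python
from h import *
# behind L: centre .6424,.1638 yaw -.079
c,s=np.cos(-.079),np.sin(-.079)
togo(.6424+.06*c,.1638+.06*s,.242,-.079)
cv2.imwrite('pics/w5.png',cam('wrist')['pixels'])
```

```text
t 6.55 pos [ 0.6899 -0.2361  0.1718] w 0.0424 ft [-0.  -0.5 -0.1]
turn [-0.    -0.    -0.192] slide now [-0.384   0.094  -0.0703] slide after turn [-0.3949  0.0189 -0.0702]
```

View pics/w5.png

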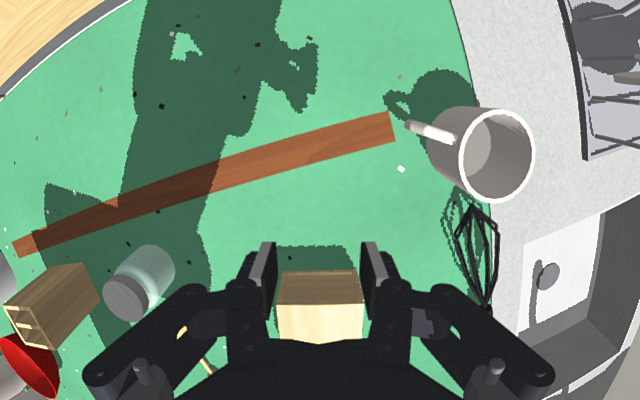

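Run:
```python
import cv2
im=cv2.imread('pics/w5.png')
cv2.imwrite('pics/w5z.png',cv2.resize(im[240:350,240:400],None,fx=5,fy=5,interpolation=cv2.INTER_CUBIC))
```

```text
(no output)
```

View pics/w5z.png

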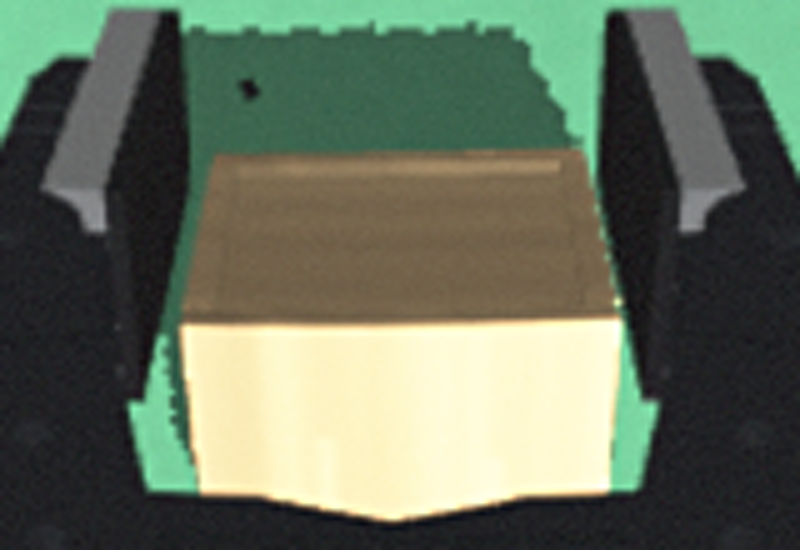

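jog_arm(dr=[[0, 0, 0], [0, 0, 0], [0, 0, -0.096], [0, 0, -0.096], [0, 0, 0], [0, 0, 0], [0, 0, 0], [0, 0, 0], [0, 0, 0], [0, 0, 0]], slide=[[0, 0, -0.035], [0, 0, -0.035], [0, 0, 0], [0, 0, 0], [-0.04, 0.002, 0], [-0.04, 0.002, 0], [-0.04, 0.002, 0], [-0.04, 0.002, 0], [-0.04, 0.002, 0], [-0.04, 0.002, 0]], gripper=[0, 0, 0, 0, 0, 0, 0, 0, 0, 0])

```text
time_s: 7.6
position: [0.6969, 0.0056, 0.2416]
tool_rot: [[-0.079, -0.997, 0.0], [-0.997, 0.079, 0.0], [-0.0, -0.0, -1.0]]
ft_force: [-0.8, -0.2, -0.0]
grip_width: 0.0426
```

jog_arm(dr=[[0, 0, 0], [0, 0, 0], [0, 0, 0], [0, 0, 0], [0, 0, 0], [0, 0, 0], [0, 0, 0], [0, 0, 0], [0, 0, 0], [0, 0, 0]], slide=[[-0.04, 0.002, 0], [-0.04, 0.002, 0], [-0.04, 0.002, 0], [-0.035, 0.001, 0], [0, 0, 0], [0, 0, 0], [0, 0, 0], [0, 0, 0], [0, 0, 0], [0, 0, 0]], gripper=[0, 0, 0, 0, 0, 0, 0, 0, 0, 0])

```text
time_s: 8.6
position: [0.7027, 0.1584, 0.2414]
tool_rot: [[-0.08, -0.997, 0.0], [-0.997, 0.08, 0.0], [-0.0, -0.0, -1.0]]
ft_force: [-0.7, -0.5, 0.1]
grip_width: 0.0426
```

Run:
```python
from h import *
c,s=np.cos(-.079),np.sin(-.079)
togo(.6424+.055*c,.1638+.055*s,.106,-.079)
cv2.imwrite('pics/w6.png',cam('wrist')['pixels'])
```

```text
t 8.6 pos [0.7027 0.1584 0.2414] w 0.0426 ft [-0.7 -0.5  0.1]
turn [-0.     0.    -0.001] slide now [-0.0006  0.0055  0.1354] slide after turn [-0.0007  0.0055  0.1354]
```

View pics/w6.png

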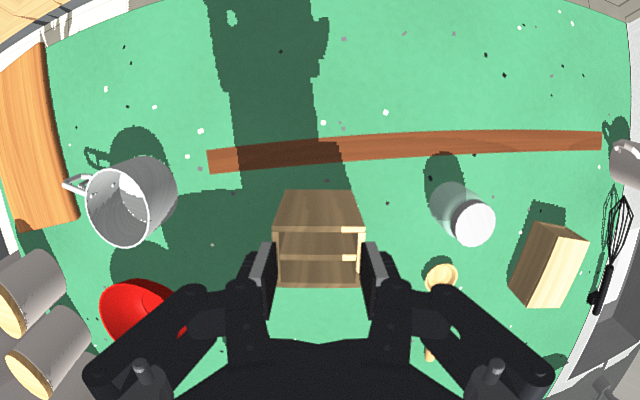

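The right caddy's underside (w5z, rows 150–320) is bare, so the left one should be the stamped one. In w6 it sits centred under the fingers, with its rim at cols 273–365. Next I lower the fingers behind it and tip it.

jog_arm(dr=[[0, 0, 0], [0, 0, 0], [0, 0, 0], [0, 0, 0], [0, 0, 0], [0, 0, 0], [0, 0, 0], [0, 0, 0], [0, 0, 0], [0, 0, 0]], slide=[[0, 0, 0.034], [0, 0, 0.034], [0, 0, 0.034], [0, 0, 0.033], [0, 0, 0], [0, 0, 0], [0, 0.005, 0], [0, 0.005, 0], [0, 0, 0], [0, 0, 0]], gripper=[0, 0, 0, 0, 0, 0, 0, 0, 0, 0])

```text
time_s: 9.65
position: [0.6927, 0.16, 0.1073]
tool_rot: [[-0.079, -0.997, 0.001], [-0.997, 0.079, 0.0], [-0.0, -0.001, -1.0]]
ft_force: [-0.7, -0.6, -0.2]
grip_width: 0.0431
```

jog_arm(dr=[[0, 0, 0], [0, 0, 0], [0, 0, 0], [0, 0, 0], [0, 0, 0], [0, 0, 0], [0, 0, 0], [0, 0, 0], [0, 0, 0], [0, 0, 0]], slide=[[0, 0.004, 0], [0, 0.004, 0], [0, 0.005, 0], [0, 0.006, 0], [0, 0.006, 0], [0, 0.006, 0], [0, 0.006, 0], [0, 0, 0], [0, 0, 0], [0, 0, 0]], gripper=[0, 0, 0, 0, 0, 0, 0, 0, 0, 0])

```text
time_s: 10.65
position: [0.6558, 0.1628, 0.1061]
tool_rot: [[-0.079, -0.997, -0.0], [-0.997, 0.079, -0.0], [0.0, 0.0, -1.0]]
ft_force: [0.7, -1.1, 0.1]
grip_width: 0.0428
```

Run:
```python
from h import *
togo(.686,.16,.106,-.079)
d=cam('side');im=d['pixels'];cv2.imwrite('pics/s7.png',cv2.resize(im[60:300,170:430],None,fx=2.5,fy=2.5))
```

```text
t 10.65 pos [0.6558 0.1628 0.1061] w 0.0428 ft [ 0.7 -1.1  0.1]
turn [ 0. -0. -0.] slide now [ 0.0004 -0.0303  0.0001] slide after turn [ 0.0004 -0.0303  0.0001]
```

View pics/s7.png

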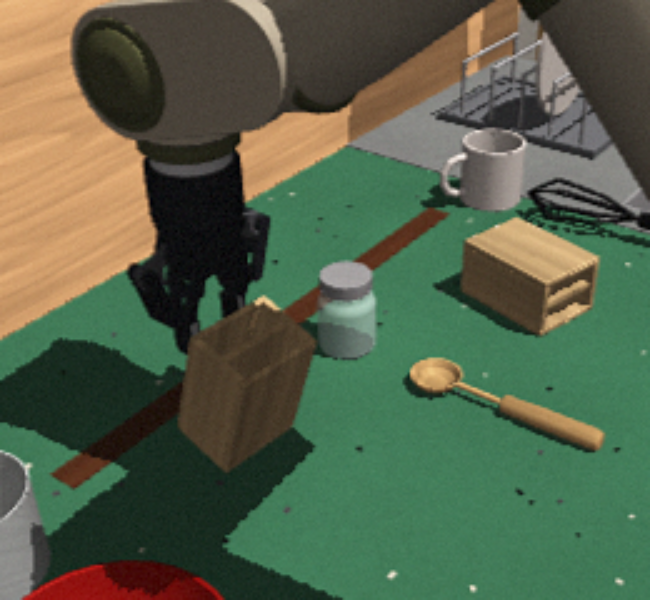

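jog_arm(dr=[[0, 0, 0], [0, 0, 0], [0, 0, 0], [0, 0, 0], [0, 0, 0], [0, 0, 0], [0, 0, 0], [0, 0, 0], [0, 0, 0], [0, 0, 0]], slide=[[0, 0.005, 0], [0, 0.005, 0], [0, 0.005, 0], [0, 0.005, 0], [0, 0.005, 0], [0, 0.005, 0], [0, 0, 0], [0, 0, 0], [0, 0, 0], [0, 0, 0]], gripper=[0, 0, 0, 0, 0, 0, 0, 0, 0, 0])

```text
time_s: 11.7
position: [0.626, 0.1651, 0.1063]
tool_rot: [[-0.079, -0.997, 0.0], [-0.997, 0.079, -0.0], [0.0, -0.0, -1.0]]
ft_force: [-0.3, 0.3, 0.2]
grip_width: 0.0425
```

jog_arm(dr=[[0, 0, 0], [0, 0, 0], [0, 0, 0], [0, 0, 0], [0, 0, 0], [0, 0, 0], [0, 0, 0], [0, 0, 0], [0, 0, 0], [0, 0, 0]], slide=[[0, 0, -0.03], [0, 0, -0.03], [0, -0.03, -0.005], [0, -0.03, 0], [0, -0.02, 0], [0, 0, 0], [0, 0, 0], [0, 0, 0], [0, 0, 0], [0, 0, 0]], gripper=[0, 0, 0, 0, 0, 0, 0, 0, 0, 0])

```text
time_s: 12.7
position: [0.7052, 0.159, 0.1718]
tool_rot: [[-0.079, -0.997, 0.0], [-0.997, 0.079, 0.0], [-0.0, -0.0, -1.0]]
ft_force: [0.9, 0.8, -0.5]
grip_width: 0.0425
```

Run:
```python
from h import *
togo(.686,.16,.106,-.079)
im=cam('wrist')['pixels'];cv2.imwrite('pics/w8.png',cv2.resize(im[240:350,240:400],None,fx=5,fy=5,interpolation=cv2.INTER_CUBIC))
d=cam('side');im=d['pixels'];cv2.imwrite('pics/s8.png',im);cv2.imwrite('pics/s8z.png',cv2.resize(im[120:280,190:390],None,fx=3.7,fy=3.7,interpolation=cv2.INTER_CUBIC))
```

```text
t 12.7 pos [0.7052 0.159  0.1718] w 0.0425 ft [ 0.9  0.8 -0.5]
turn [-0.  0.  0.] slide now [0.0005 0.0192 0.0658] slide after turn [0.0005 0.0192 0.0658]
```

View pics/w8.png

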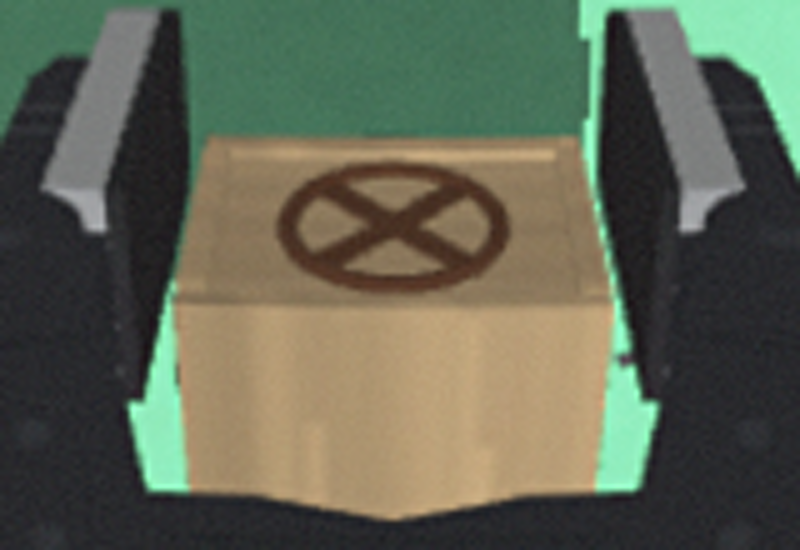

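View pics/s8z.png

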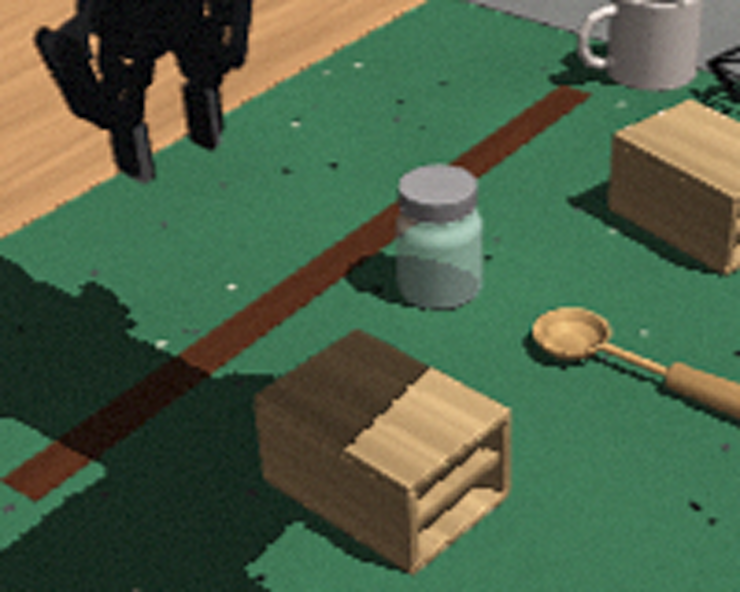

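The mark (ring with cross) is clear in w8 at about (393,228), so the left caddy is the stamped one. Both now lie with their mouths towards the robot. Next I measure the stamped caddy's pose.

```bash
cat >> h.py <<'E'
# lying caddy model: local a = away dir (underside end a=0, mouth a=-.12), b = left
def fitlie(D,x0):
    def f(p):
        c,s=np.cos(p[2]),np.sin(p[2]);o=[]
        for n,(a,b,z),u in D:
            o+=list(proj(n,(p[0]+c*a-s*b,p[1]+s*a+c*b,z))[0]-np.array(u))
        return o
    r=least_squares(f,x0);print('lying origin',r.x.round(4),'res',np.reshape(r.fun,(-1,2)).round(1).tolist());return r.x
E
python3 - <<'E'
from h import *
cam('side')
z=lambda p:((p[0]+.5)/3.7-.5+190,(p[1]+.5)/3.7-.5+120)
M=-.12;h=.066;w=.042
D=[('side',(0,w,h),z((255,398))),('side',(0,-w,h),z((358,330))),('side',(M,-w,h),z((511,409))),('side',(M,w,h),z((412,487))),('side',(M,w,0),z((413,573))),('side',(0,w,0),z((265,480))),('side',(M,-w,0),z((508,497)))]
x=fitlie(D,[.6,.16,-.08])
c,s=np.cos(x[2]),np.sin(x[2])
for a in(-.12-.04,):
    togo(x[0]+a*c,x[1]+a*s,.2,x[2])
for p in[(5,480),(35,500),(558,88),(590,96)]:print('strip side',back('side',z(p),0).round(4))
E
```

```text
lying origin [ 0.6057  0.169  -0.0802] res [[-0.4, -0.8], [-0.3, -0.9], [0.2, -0.1], [-0.4, 0.3], [0.4, 1.0], [-0.2, 0.3], [0.8, -0.4]]
t 12.85 pos [0.7054 0.1589 0.1715] w 0.0428 ft [-0.3  0.3  1.1]
turn [-0.     0.     0.001] slide now [-0.0023  0.2602 -0.0285] slide after turn [-0.002   0.2602 -0.0285]
strip side [0.7355 0.2986 0.    ]
strip side [0.7075 0.2998 0.    ]
strip side [ 0.7412 -0.3126  0.    ]
strip side [ 0.7104 -0.3159  0.    ]
```

jog_arm(dr=[[0, 0, 0], [0, 0, 0], [0, 0, 0], [0, 0, 0], [0, 0, 0], [0, 0, 0], [0, 0, 0], [0, 0, 0], [0, 0, 0], [0, 0, 0]], slide=[[-0.002, 0, -0.025], [0, 0, -0.025], [0, 0.038, 0], [0, 0.038, 0], [0, 0.038, 0], [0, 0.038, 0], [0, 0.038, 0], [0, 0.038, 0], [0, 0.038, 0], [0, 0, 0]], gripper=[0, 0, 0, 0, 0, 0, 0, 0, 0, 0])

```text
time_s: 13.85
position: [0.4366, 0.1823, 0.2218]
tool_rot: [[-0.078, -0.997, -0.001], [-0.997, 0.078, 0.0], [0.0, 0.001, -1.0]]
ft_force: [0.4, 0.1, 0.1]
grip_width: 0.0427
```

jog_arm(dr=[[0, 0, 0], [0, 0, 0], [0, 0, 0], [0, 0, 0], [0, 0, 0], [0, 0, 0], [0, 0, 0], [0, 0, 0], [0, 0, 0], [0, 0, 0]], slide=[[0, 0, 0], [0, 0, 0.035], [0, 0, 0.035], [0, 0, 0.035], [0, 0, 0.035], [0, 0, 0.03], [0, 0, 0.02], [0, 0, 0], [0, 0, 0], [0, 0, 0]], gripper=[0, 0, 0, 0, 0, 0, 0, 0, 0, 0])

```text
time_s: 14.85
position: [0.4416, 0.1819, 0.0323]
tool_rot: [[-0.079, -0.997, 0.002], [-0.997, 0.079, 0.0], [-0.001, -0.002, -1.0]]
ft_force: [0.5, 0.4, 0.5]
grip_width: 0.0427
```

Run:
```python
from h import *
togo(.44,.182,.032,-.08)
d=cam('side');im=d['pixels'];cv2.imwrite('pics/s9.png',cv2.resize(im[100:300,190:450],None,fx=3,fy=3))
```

```text
t 14.85 pos [0.4416 0.1819 0.0323] w 0.0427 ft [0.5 0.4 0.5]
turn [-0.002  0.001  0.001] slide now [0.0001 0.0016 0.0003] slide after turn [0.0001 0.0016 0.0003]
```

View pics/s9.png

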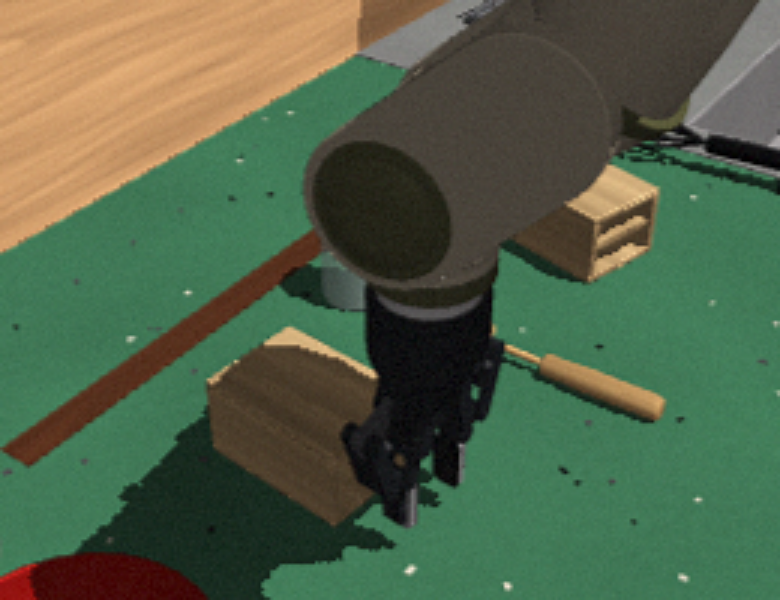

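jog_arm(dr=[[0, 0, 0], [0, 0, 0], [0, 0, 0], [0, 0, 0], [0, 0, 0], [0, 0, 0], [0, 0, 0], [0, 0, 0], [0, 0, 0], [0, 0, 0]], slide=[[0, -0.01, 0], [0, -0.01, 0], [0, -0.008, 0], [0, -0.005, 0], [0, -0.008, 0], [0, -0.01, 0], [0, -0.01, 0], [0, -0.01, 0], [0, -0.01, 0], [0, -0.01, 0]], gripper=[0, 0, 0, 0, 0, 0, 0, 0, 0, 0])

```text
time_s: 15.9
position: [0.5322, 0.1746, 0.0313]
tool_rot: [[-0.079, -0.997, -0.0], [-0.997, 0.079, -0.0], [0.0, 0.0, -1.0]]
ft_force: [-0.6, -1.0, 0.9]
grip_width: 0.043
```

jog_arm(dr=[[0, 0, 0], [0, 0, 0], [0, 0, 0], [0, 0, 0], [0, 0, 0], [0, 0, 0], [0, 0, 0], [0, 0, 0], [0, 0, 0], [0, 0, 0]], slide=[[0, -0.01, 0], [0, -0.01, 0], [0, -0.008, 0], [0, -0.006, 0], [0, -0.004, 0], [0, 0, 0], [0, 0, 0], [0, 0, 0], [0, 0, 0], [0, 0, 0]], gripper=[0, 0, 0, 0, 0, 0, 0, 0, 0, 0])

```text
time_s: 16.9
position: [0.5691, 0.1717, 0.0314]
tool_rot: [[-0.079, -0.997, 0.0], [-0.997, 0.079, 0.0], [-0.0, -0.0, -1.0]]
ft_force: [0.3, 0.3, -0.1]
grip_width: 0.0427
```

Run:
```python
from h import *
togo(.44,.182,.032,-.08)
im=cam('side')['pixels'];cv2.imwrite('pics/s10.png',cv2.resize(im[100:260,190:390],None,fx=3.7,fy=3.7,interpolation=cv2.INTER_CUBIC))
im=cam('top')['pixels'];cv2.imwrite('pics/t10.png',cv2.resize(im[155:305,235:485],None,fx=3.2,fy=3.2,interpolation=cv2.INTER_CUBIC))
im=cam('wrist')['pixels'];cv2.imwrite('pics/w10.png',im)
```

```text
t 16.9 pos [0.5691 0.1717 0.0314] w 0.0427 ft [ 0.3  0.3 -0.1]
turn [-0.     0.     0.001] slide now [-1.000e-04  1.295e-01 -6.000e-04] slide after turn [ 1.000e-04  1.295e-01 -6.000e-04]
```

View pics/s10.png

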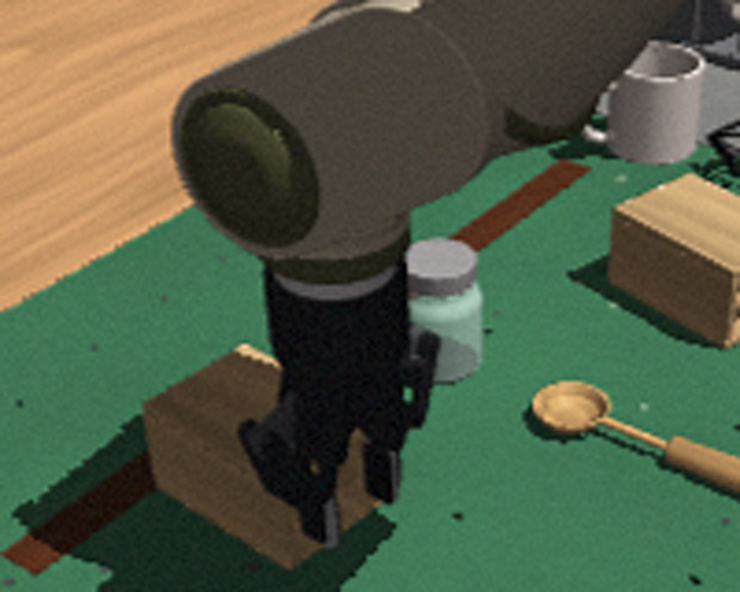

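View pics/t10.png

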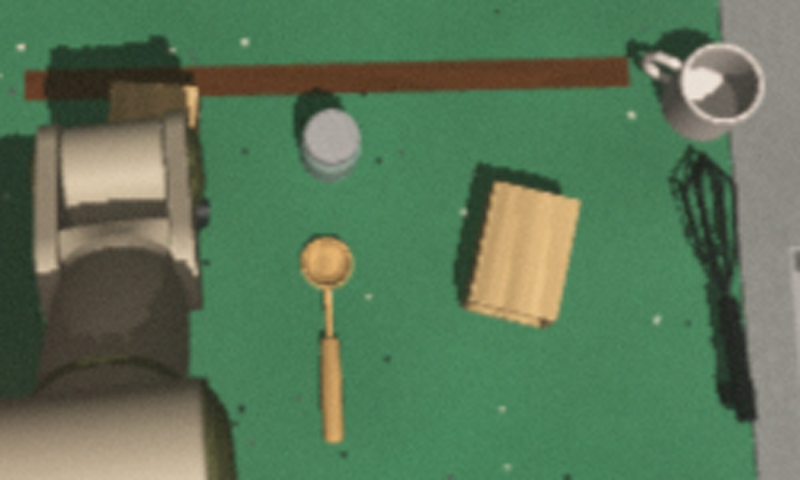

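View pics/w10.png

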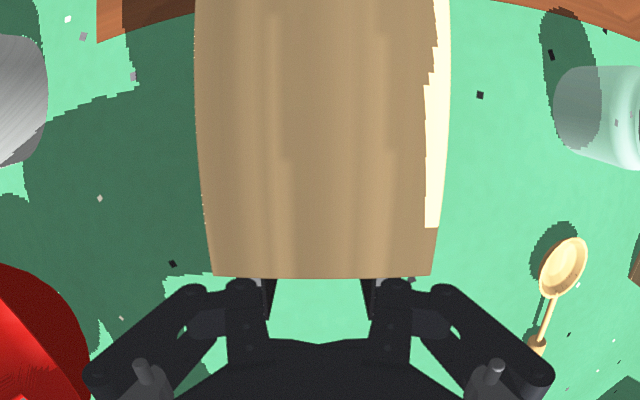

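Run:
```python
from h import *
cam('side');cam('top')
M=-.12;h=.066;w=.042
D=[('side',(0,w,h),sz((145,405))),('side',(0,-w,h),sz((243,347))),('side',(0,w,0),sz((158,492))),('side',(M,w,0),sz((290,571))),('top',(0,w,h),tz((111,81))),('top',(0,-w,h),tz((197,85)))]
fitlie(D,[.7,.16,-.08])
```

```text
lying origin [ 0.7026  0.1619 -0.0703] res [[-0.7, -0.3], [0.8, -1.1], [-0.2, -1.0], [0.6, 0.3], [-0.8, 0.1], [-0.8, 0.2]]
```

jog_arm(dr=[[0, 0, 0], [0, 0, 0], [0, 0, 0], [0, 0, 0], [0, 0, 0], [0, 0, 0], [0, 0, 0], [0, 0, 0], [0, 0, 0], [0, 0, 0]], slide=[[0, -0.004, 0], [0, -0.005, 0], [0, -0.005, 0], [0, -0.004, 0], [0, -0.002, 0], [0, 0, 0], [0, 0, 0], [0, 0, 0], [0, 0.01, 0], [0, 0.02, 0]], gripper=[0, 0, 0, 0, 0, 0, 0, 0, 0, 0])

```text
time_s: 18.15
position: [0.5591, 0.1723, 0.0312]
tool_rot: [[-0.08, -0.997, 0.001], [-0.997, 0.08, 0.0], [-0.0, -0.001, -1.0]]
ft_force: [-0.3, 1.0, -0.0]
grip_width: 0.0428
```

jog_arm(dr=[[0, 0, 0], [0, 0, 0], [0, 0, 0], [0, 0, 0], [0, 0, 0], [0, 0, 0], [0, 0, 0], [0, 0, 0], [0, 0, 0], [0, 0, 0]], slide=[[0, 0.03, 0], [0, 0.03, 0], [0, 0, -0.04], [0, 0, -0.04], [0, 0, -0.04], [0, 0, -0.04], [0, 0.03, 0], [0, 0.03, 0], [0, 0.03, 0], [0, 0, 0]], gripper=[0, 0, 0, 0, 0, 0, 0, 0, 0, 0])

```text
time_s: 19.15
position: [0.4059, 0.1846, 0.1914]
tool_rot: [[-0.078, -0.997, -0.002], [-0.997, 0.078, -0.0], [0.0, 0.002, -1.0]]
ft_force: [-0.4, -0.0, 0.9]
grip_width: 0.0423
```

Run:
```python
from h import *
togo(.44,.182,.032,-.08)
im=cam('side')['pixels'];cv2.imwrite('pics/s11f.png',im);cv2.imwrite('pics/s11.png',cv2.resize(im[100:260,190:390],None,fx=3.7,fy=3.7,interpolation=cv2.INTER_CUBIC))
im=cam('top')['pixels'];cv2.imwrite('pics/t11f.png',im);cv2.imwrite('pics/t11.png',cv2.resize(im[155:305,235:485],None,fx=3.2,fy=3.2,interpolation=cv2.INTER_CUBIC))
```

```text
t 19.15 pos [0.4059 0.1846 0.1914] w 0.0423 ft [-0.4 -0.   0.9]
turn [ 0.002 -0.     0.002] slide now [-1.000e-04 -3.450e-02  1.594e-01] slide after turn [-1.000e-04 -3.420e-02  1.594e-01]
```

View pics/s11.png

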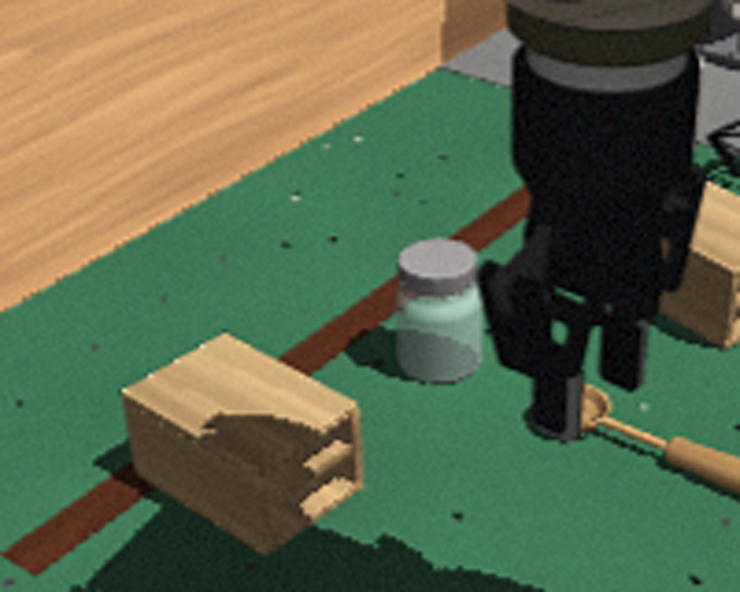

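View pics/t11.png

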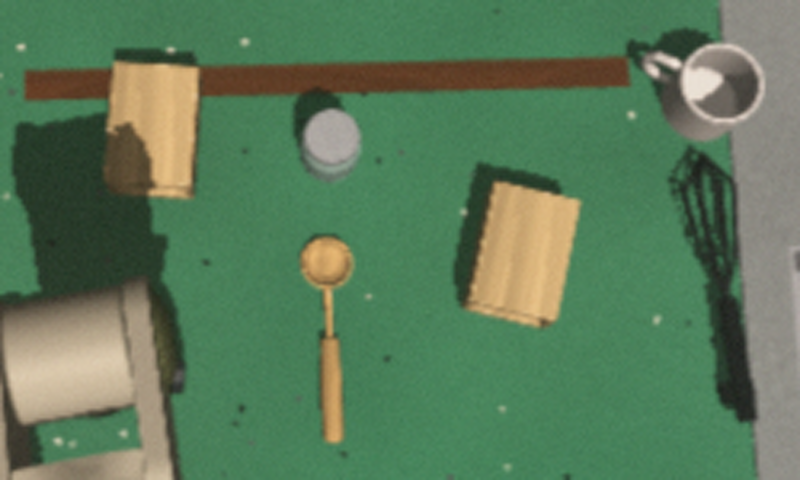

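Run:
```python
from h import *
cam('side');cam('top')
M=-.12;h=.066;w=.042
S=[('side',(0,w,h),sz((123,392))),('side',(0,-w,h),sz((225,334))),('side',(M,-w,h),sz((359,404))),('side',(0,w,0),sz((137,470))),('side',(M,w,0),sz((268,555)))]
Tt=[('top',(0,w,h),tz((114,62))),('top',(0,-w,h),tz((199,67))),('top',(M,-w,0),tz((191,198)))]
fitlie(S,[.7,.16,-.08]);fitlie(Tt,[.7,.16,-.08]);fitlie(S+Tt,[.7,.16,-.08])
fitlie([('top',(0,w,h),tz((494,182))),('top',(0,-w,h),tz((580,199))),('top',(M,w,h),tz((468,303))),('top',(M,-w,0),tz((542,328)))],[.6,-.2,-.27])
```

```text
lying origin [ 0.7229  0.1591 -0.0823] res [[-0.3, -0.5], [0.3, -0.8], [0.3, -0.5], [0.1, 1.1], [-0.3, 0.5]]
lying origin [ 0.7227  0.1573 -0.0956] res [[-0.2, -0.4], [-0.1, -0.0], [0.3, 0.5]]
lying origin [ 0.7229  0.1585 -0.087 ] res [[-0.2, -0.7], [0.5, -0.9], [0.4, -0.5], [0.2, 0.9], [-0.3, 0.4], [-0.6, -0.4], [-0.5, -0.2], [0.2, 0.3]]
lying origin [ 0.589  -0.2086 -0.2461] res [[-0.2, -0.3], [-0.3, 0.4], [0.1, -0.4], [0.4, 0.2]]
```

Run:
```python
import cv2,numpy as np
a=cv2.imread('pics/top0.png');b=cv2.imread('pics/t11f.png')
for n,(x,y,w,h) in dict(bowl=(160,215,65,65),sifter=(172,160,60,48),jar=(325,185,28,28),spoonhead=(325,225,25,70),whiskmug=(435,160,45,130)).items():
    A,B=[cv2.cvtColor(i,6)[y:y+h,x:x+w].astype(np.float32) for i in(a,b)]
    print(n,cv2.phaseCorrelate(A,B))
```

```text
bowl ((-0.12940691174544838, -0.02295060074450106), 0.8215106343045647)
sifter ((0.024539533761458898, 0.02979178888248768), 0.9712786498996947)
jar ((0.3807434604106472, 0.11258848599450744), 0.7910235171847874)
spoonhead ((1.2947996021153099, 0.21860283557628435), 0.4220637946658664)
whiskmug ((0.5458528095318158, 0.509595967761669), 0.8085259946972254)
```

View pics/t11f.png

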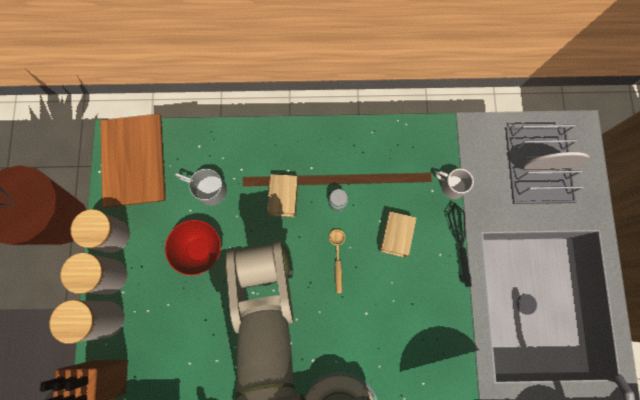

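```bash
python3 -c "
from rig import env,observe
print(env.close_job(),observe()['time_s'])"
```

```text
the job is handed in; nothing more can be done
the job is handed in; nothing more can be done
```

I tipped both caddies towards the robot with the half-open fingertips. The wrist camera showed the left one carries the ring-and-cross mark and the right one is bare. I then pushed the left one, still lying, away from the robot until its underside end was over the dark strip, backed the arm clear and handed the job in at about 19.5 s of the 66 s allowed.

**Last checks**
- **Stamped caddy:** its origin is at about x = 0.723, y = 0.158, and the strip's centre there is at about 0.722 ± 0.016. Separate fits from the side and top cameras agree to under 1 mm in x.
- **Plain caddy:** it lies with its origin at about x = 0.589, short of the strip.
- **Other kitchen things:** comparing the first and last top pictures, the bowl, sifter and jar show no movement beyond 0.4 pixel. The mug and whisk, compared together, show about 0.5 pixel.
- **One check that disagreed:** the automatic comparison for the spoon gave a weak 1.3-pixel shift. I put this down to the arm's shadow having moved off it, as the spoon's ends sit at the same pixels in both pictures.

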